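# Walk the manifold block round to the stop rail

## Task

Walk the heavy aluminium manifold block round on the bench by pushing at its corners with the fingertips, keeping it off the stop rail while it is still well skewed, and then push it home so that one of its long sides (either will do) lies flat against the rail over its whole length. Push only: never lift or tip the block, and leave the other parts on the bench where they are.

Things in the scene. Friction and masses are not known exactly. Their poses are not given: they have to be found in the camera images.
- block: the manifold block, a plain aluminium bar 150 mm long (its x axis), 100 mm wide (its y axis) and 50 mm high, with dark port holes in its top and two in each short end; the two long sides are plain and alike. About 1.6 kg, give or take a fifth, loose on the bench, too wide to grasp, needs some 6 to 15 N to slide. Origin in the middle of its underside; z up
- block_centre (a point): the centre of the block, half-way up (25 mm above its underside)
- rail: the stop rail, a slotted aluminium profile 40 x 40 mm and 440 mm long, fixed to the bench beyond the block. Origin at the foot of the middle of its working face, the upright face towards the robot; y runs along the rail, x points away from the robot, square into the rail (the rail fills x from 0 to 40 mm, y from -220 to 220 mm, z from 0 to 40 mm; its low fixing brackets reach to x = 76 mm)
- solenoid_valve: leave alone: a solenoid valve lying on the bench: steel body 44 x 66 x 40 mm high with a black coil at each end, 182 mm long over all along its y axis; origin under its middle
- pressure_gauge: leave alone: a round pressure gauge lying face up, 63 mm across, 29 mm high, its brass stem reaching 57 mm out along -x from the middle; origin under the middle of the dial
- tee_fitting: leave alone: a small brass tee fitting standing in front of the rail near its right-hand (-y) end: 48 mm long along its x axis, 24 mm across, 40 mm high; origin under its middle
- quick_coupler: leave alone: a steel quick coupler standing on end in front of the rail near its left-hand (+y) end: 31 mm across, 46 mm high; origin under its middle
- air_cylinder: leave alone: a square air cylinder lying nearer the robot, to the left: barrel 53 x 130 x 53 mm high with a rod on its +y end to 106 mm from the middle; origin under the middle of the barrel
- wrench: leave alone: a steel wrench 190 mm long, lying flat, under 15 mm high, along its x axis; origin under its middle
Mind the look-alikes: they are no part of the job. Leave any blue or purple look-alike of the block alone.

How it is judged (in metres and radians):
On the way:
1. the block has been turned to within about 15 degrees of parallel with the rail (angle between the x axis of block and the y axis of rail, either way round below 0.26 rad), for 0.2 s.
At the end, for the whole second after the job is handed in: One long side of the block lies flat against the rail's working face (within 0.03 rad of parallel, gap at its middle under 3 mm), its whole length on the rail (block centre within 145 mm of the rail's middle, along the rail), the block standing flat on the bench and at rest (angle between the x axis of block and the y axis of rail, either way round below 0.03 rad and x of block_centre in the frame of rail above -0.053 m and y of block_centre in the frame of rail between -0.145 and 0.145 m and z of block_centre in the frame of rail below 0.028 m and angle between block's own z axis and vertical below 0.03 rad and linear speed of block below 0.01 m/s and angular speed of block below 0.05 rad/s); the robot touches nothing.
It fails at once if the block is lifted or tipped (height (world z) of block above 0.006 m or angle between block's own z axis and vertical above 0.08 rad).
It fails at once if the block strikes the rail while still more than about 15 degrees off parallel (angle between the x axis of block and the y axis of rail, either way round above 0.26 rad and contact force between block and rail above 2 N).
It fails at once if another part on the bench is moved by more than 15 mm (distance of any of solenoid_valve, pressure_gauge, tee_fitting, quick_coupler, air_cylinder, wrench from where it was at the start of the episode above 0.015 m).
It also fails if it takes over 67 s, if anything falls off the work surface, if the arm or the gripper's body presses on something with over 40 N, if the wrist force passes 120 N, or if a joint passes its speed limit or range.

## Robot

A 6-joint arm with a two-finger parallel gripper is mounted at the origin on the work surface. World frame = base frame: x ahead of the robot, y to its left, z up, the work surface at z = 0. Lengths are in m, angles in degrees, forces in N, time in s.
With the tool pointing down it reaches from about 0.375 to 0.9 m from the base axis. Payload 3.1 kg.
Tool frame: the origin (TCP) lies at the very end of the fingers, on their centre line; the grasp point (between the pads) lies 19 mm behind it (grip_point_offset is the distance from the TCP to the grasp point, in m); y points along the fingers, x is the direction in which the jaws open and shut, and the axes are right-handed (so a half turn about y gives the same grasp; the last joint's range is limited). The gripper opens to 87 mm and grips with 3 to 60 N. Pads are 19 mm wide; open, the fingers measure 117 mm over their backs; the gripper's body (75 mm by 190 mm) begins 51 mm behind the grasp point.
Start: joints at [59.387, 30.224, 82.088, -0, 67.689, -10.227], TCP at [0.218, 0.586, 0.223] pointing down, gripper open.
Joint ranges: [-176.69, 176.69], [-43.24, 126.21], [12.49, 139.97], [-82, 262], [0, 151.66], [-163.58, 163.58]. Speed limits (degrees/s): [159.86, 159.86, 180, 180, 180, 180].

## Interface

Orientations are given as a 3x3 rotation matrix whose columns are the frame's x, y, z axes.
In Python, from rig import * gives the robot as it stands.
- The arm moves only by the tool send_rows, never from a script. Its argument "moves" is text: rows parted by semicolons, each of 5 numbers parted by spaces: the finger opening in mm, from 0 to 87, then the shift along the tool's x, y, z in mm, then the turn about the tool's y in degrees. In form: fingers dx dy dz yaw; .... A call has 1 to 20 rows; each row shifts and turns the commanded pose from where the row before left it, along the tool's axes as they then stand; what a row does not reach is not made up. A row lasts 1/12 s, in which the tool goes at most 41.7 mm and 7.16 degrees, less where a joint would pass 70% of its speed; a pose out of reach is approached as far as the arm can. A call is refused whole if a number of a shift passes 41.7 or a number of a turn 7.16, either way. A call with a gripper value outside its range is refused whole. The fingers move at their own pace and stop on an object; the grip force is fixed at half the most. Time passes only in rows, so rows that do not move let the fingers close. It gives the time, the measured TCP pose, the force and the opening at its end, in the units of the state.
- read_state(): the state, without advancing time (a new reading comes with each control period).
- capture(name): name is "scene" or "top" or "wrist"; returns a dict with "image" (400x640x3 uint8, blue, green, red), "z_map" (400x640 float32, m along the optical axis (not along the pixel's ray), 0 where there is no reading), "mtx" (3x3 intrinsics, pixels), "origin" and "rotation" of the camera in the world; the wrist camera has in their place "tool_from_camera" (4x4, takes a point from camera to tool coordinates, whose origin is the TCP and whose axes are the tool frame's). Camera axes: x right, y up, looking along -z (the intrinsics and any distortion apply to the point x, -y, -z); pixel columns grow to the right and rows downward; lengths in m; the calibration is good to about 2 mm. A picture is of the moment at which its call begins: read the wrist's pose just before it.
- hand_in(): hands the job in, once; it reports no verdict.
Trained networks look in a picture, given as the dict that the camera call returned (one of the last four; its "shot" number tells which), for a name from the list of things; names that differ only in an ending like _2 or _b are one class to them, and where a whole thing is asked for, a point or a joint stands for the part that bears it (a point fixed in the world has none). Each returns a list of dicts, best first, with "p" (0 to 1); they miss things now and then, are a little off and sometimes report something else, mostly with a low value. They report only what shows in the picture. A call takes as long as a camera call. They do not tell look-alikes from the thing itself.
- search_frame(picture, name): "bbox" ([left, top, right, bottom] in pixels, round what is visible of it).
- masks_of(picture, name): "region" (400x640 bool, what is visible of it) and "bbox" ([left, top, right, bottom] in pixels, round what is visible of it).
- mark_of(picture, name): "pixel" ([row, column] in pixels: a listed point, or the origin of a listed thing).
The state is a dict: "time_s": time; "joint_positions": joint angles; "qvel": joint speeds; "tau": joint torques, N m; "position": TCP position; "tcp_rot": TCP orientation; "force": force on the tool from outside, world axes, zero at the start; "moment": the same for the moment, N m; "opening": opening from 0.0 (shut) to 1.0 (fully open).
Only numpy, scipy, OpenCV 4.12 (cv2) and the standard library are available. Lean on these libraries where they do the work, as an engineer would, in place of code of your own. Each camera call takes 0.05 s, during which the arm holds its last target. There are 200 camera calls.

## Working session

There is one attempt and no reset: what is moved stays moved. The work goes in short steps, Python scripts to look and compute and a tool call to move; the robot and the scene stay as the last step left them, time stands still between calls to the robot, and variables do not carry over. Pictures are saved under pics/ and viewed, about 8 in all and at most 12, crops included, and the job is handed in when it is done.

Besides the shell and the picture viewer there is one more tool, called after "Emit:" in YAML: its name, and indented under it one key for each argument. send_rows: Moves the arm, as the interface text tells. Its arguments: {"type":"object","properties":{"moves":{"type":"string"}},"required":["moves"]}

```bash
mkdir -p pics; ls
cat > h.py <<'E'
from rig import *
import numpy as np, cv2
def world(c, rows=None):
    z=c["z_map"]; K=np.array(c["mtx"]); v,u=np.mgrid[0:400,0:640]
    p=np.stack([(u-K[0,2])/K[0,0]*z,-(v-K[1,2])/K[1,1]*z,-z],-1)
    if "origin" in c: R=np.array(c["rotation"]);o=np.array(c["origin"]); return p@R.T+o
    return p
def blocks(c,name="block"):
    P=world(c); out=[]
    for m in masks_of(c,name):
        out.append((m["p"],m["bbox"],m["region"]))
    return P,out
E
python3 - <<'E'
from h import *
s=read_state(); print(s["time_s"],s["position"],s["tcp_rot"],s["force"])
for n in ("top","scene"):
    c=capture(n); cv2.imwrite(f"pics/{n}0.png",c["image"]); P=world(c); print(n,c["origin"])
    for k in ["block","rail","solenoid_valve","pressure_gauge","tee_fitting","quick_coupler","air_cylinder","wrench"]:
        for m in masks_of(c,k):
            q=P[m["region"]&(c["z_map"]>0)]
            if len(q)<5: continue
            h=np.percentile(q[:,2],90); t=q[q[:,2]>h-.008]
            r=cv2.minAreaRect((t[:,:2]*1000).astype(np.float32))
            print(k,round(m["p"],2),np.round(m["bbox"]),"h",round(h*1000),"rect",np.round(r[0]),np.round(r[1]),round(r[2],1))
E
```

```text
pics
0.0 [0.21729447 0.58523459 0.22157211] [[ 3.48316504e-01 -1.10100592e-03 -9.37376339e-01]
 [ 9.37374600e-01 -1.84679679e-03  3.48318027e-01]
 [-2.11464382e-03 -9.99997689e-01  3.88785188e-04]] [-0.08665544  0.49980149 -1.20824615]
top [ 0.31197058 -0.01989972  1.31107395]
block 0.84 [309. 137. 358. 192.] h 52 rect [527. -50.] [150.  99.] 18.7
block 0.65 [414. 256. 471. 296.] h 52 rect [ 196. -357.] [152. 100.] 84.6
block 0.61 [422.  69. 485. 126.] h 53 rect [ 725. -419.] [150. 104.] 63.4
block 0.58 [248. 209. 296. 266.] h 52 rect [313. 146.] [150. 100.] 22.1
rail 0.72 [248.  84. 397. 123.] h 41 rect [710. -16.] [441.  46.] 82.5
solenoid_valve 0.87 [182. 133. 239. 158.] h 42 rect [604. 328.] [166.  44.] 75.7
pressure_gauge 0.78 [407. 154. 430. 182.] h 31 rect [ 521. -293.] [59. 77.] 18.1
tee_fitting 0.56 [312. 139. 358. 195.] h 52 rect [526. -50.] [148.  99.] 18.5
tee_fitting 0.49 [381. 134. 393. 145.] h 39 rect [ 607. -214.] [14. 17.] 28.6
quick_coupler 0.45 [247. 117. 256. 125.] h 47 rect [668. 202.] [20. 22.] 70.9
air_cylinder 0.76 [196. 173. 230. 231.] h 53 rect [443. 318.] [
[... 340 characters left out ...]
 104.] 86.1
block 0.77 [377. 184. 431. 249.] h 52 rect [313. 145.] [150. 100.] 22.3
block 0.66 [265. 178. 330. 241.] h 52 rect [526. -52.] [152. 101.] 19.3
rail 0.82 [202. 191. 296. 340.] h 42 rect [711. -16.] [443.  44.] 82.5
solenoid_valve 0.75 [353. 299. 401. 378.] h 43 rect [603. 327.] [166.  45.] 75.2
pressure_gauge 0.93 [242. 149. 268. 167.] h 31 rect [ 525. -303.] [64. 57.] 74.2
quick_coupler 0.55 [309. 306. 321. 318.] h 48 rect [669. 203.] [21. 22.] 52.5
quick_coupler 0.47 [351. 294. 400. 378.] h 43 rect [603. 327.] [166.  44.] 76.3
air_cylinder 0.95 [389. 268. 462. 309.] h 53 rect [444. 317.] [ 53. 130.] 65.9
wrench 0.64 [286. 125. 316. 167.] h 10 rect [ 363. -262.] [190.  39.] 73.9
```

Run:
```python
from h import *
a=cv2.imread("pics/top0.png")[50:310,150:500]; cv2.imwrite("pics/top0c.png",cv2.resize(a,None,fx=2.2,fy=2.2,interpolation=cv2.INTER_CUBIC))
c=capture("top");P=world(c)
for k in["block","rail","tee_fitting","quick_coupler"]:
    for m in masks_of(c,k):
        q=P[m["region"]&(c["z_map"]>0)]; h=np.percentile(q[:,2],90); t=q[q[:,2]>h-.008]
        print(k,round(m["p"],2),np.round(cv2.boxPoints(cv2.minAreaRect((t[:,:2]*1000).astype(np.float32)))).tolist(), np.mean(c["image"][m["region"]],0).round())
```

```text
block 0.96 [[439.0, -27.0], [472.0, -122.0], [614.0, -73.0], [581.0, 21.0]] [158. 157. 159.]
block 0.96 [[645.0, -463.0], [737.0, -509.0], [804.0, -374.0], [712.0, -328.0]] [110.  47.  92.]
block 0.86 [[225.0, 165.0], [263.0, 72.0], [401.0, 128.0], [364.0, 221.0]] [151.  87.  50.]
block 0.56 [[139.0, -428.0], [239.0, -437.0], [253.0, -285.0], [153.0, -276.0]] [146.  83.  47.]
rail 0.82 [[658.0, -232.0], [703.0, -238.0], [762.0, 201.0], [717.0, 207.0]] [137. 136. 138.]
rail 0.65 [[564.0, 251.0], [604.0, 242.0], [642.0, 404.0], [602.0, 413.0]] [71. 72. 72.]
tee_fitting 0.59 [[597.0, -210.0], [603.0, -222.0], [616.0, -215.0], [610.0, -203.0]] [ 41. 104. 133.]
quick_coupler 0.54 [[655.0, 196.0], [675.0, 188.0], [684.0, 209.0], [663.0, 218.0]] [78. 80. 80.]
```

View pics/top0c.png

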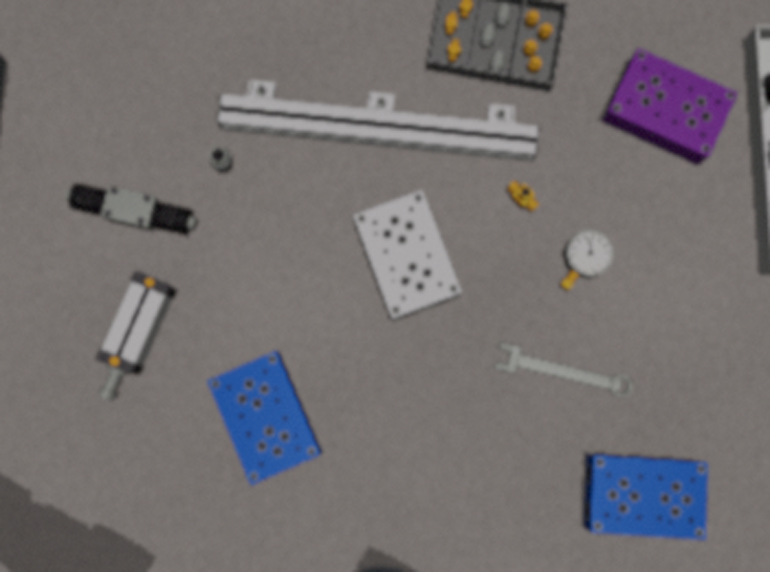

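The view shows the silver block at centre (crop ~407,254), the rail above it, the coupler at the rail's left end and the tee near its right end. The purple and blue blocks are the look-alikes. The block needs about +64° counter-clockwise. I'll line the tool up with the rail, shut the fingers and go to the right of the block's far corner.

Emit:
send_rows:
  moves: "0 0 0 0 -6.4; 0 0 0 0 -6.4; 0 -35 0 -25 0; 0 -35 0 -25 0; 0 -35 0 -25 0; 0 -35 0 -25 0; 0 -35 0 -25 0; 0 -35 0 -25 0; 0 -35 0 -25 0; 0 -35 0 -25 0; 0 -35 0 -25 0; 0 -35 0 -25 0; 0 -35 0 -25 0; 0 -35 0 -25 0; 0 -35 0 -25 0; 0 -35 0 -25 0; 0 -35 0 -25 0; 0 -35 0 -25 0; 0 -35 0 -25 0; 0 -35 0 -25 0"

```text
time_s: 2.82
position: [0.5699, -0.0788, 0.2227]
tcp_rot: [[0.133, 0.0, -0.991], [0.991, 0.0, 0.133], [0.0, -1.0, -0.0]]
force: [1.0, -0.2, -0.7]
opening: 0.007
```

```bash
cat >> h.py <<'E'
O=np.array([690.,-13.]); RX=np.array([.991,-.133]); RY=np.array([.133,.991])
def rf(p): d=np.asarray(p)[...,:2]*1000-O; return np.stack([d@RX,d@RY],-1)
def look(name="top"):
    s=read_state(); R=np.array(s["tcp_rot"]); p=np.array(s["position"])
    print("t",round(s["time_s"],2),"tcp rail",rf(p).round(1),"z",(p[2]*1000).round(1),"toolx in rail deg from y",round(np.degrees(np.arctan2(R[:2,0]@RX,R[:2,0]@RY)),1),"F",np.round(s["force"],1),"op",round(s["opening"],2))
    c=capture(name);P=world(c); ms=[m for m in masks_of(c,"block")]
    for m in ms:
        b=c["image"][m["region"]].astype(float).mean(0)
        if b.max()-b.min()>15: continue
        q=P[m["region"]&(c["z_map"]>0)]; t=q[abs(q[:,2]-.052)<.006]
        if len(t)<50: continue
        r=cv2.boxPoints(cv2.minAreaRect((rf(t)).astype(np.float32))); 
        e=[r[1]-r[0],r[2]-r[1]]; L=max(e,key=np.linalg.norm); S=min(e,key=np.linalg.norm)
        a=np.degrees(np.arctan2(L[1],L[0]))%180
        print("block p",round(m["p"],2),"c",r.mean(0).round(1),"size",np.linalg.norm(L).round(),np.linalg.norm(S).round(),"ang from rail x",a.round(1),"corners",r.round().tolist())
    return c,P
E
python3 -c "
from h import *
look()"
```

```text
t 2.82 tcp rail [-110.3  -81.2] z 222.7 toolx in rail deg from y -0.0 F [ 1.  -0.2 -0.7] op 0.01
```

Emit:
send_rows:
  moves: "0 -25 0 -20 0; 0 -22 0 -17 0; 0 0 0 0 0; 0 0 40 0 0; 0 0 40 0 0; 0 0 40 0 0; 0 0 40 0 0; 0 0 25 0 0; 0 0 15 0 0; 0 0 9 0 0; 0 0 0 0 0"

```text
time_s: 3.83
position: [0.5981, -0.1268, 0.0116]
tcp_rot: [[0.132, -0.004, -0.991], [0.991, 0.002, 0.132], [0.001, -1.0, 0.004]]
force: [-1.0, -0.4, -0.0]
opening: 0.006
```

```bash
python3 -c "
from h import *
c,P=look(); cv2.imwrite('pics/a1.png',cv2.resize(c['image'][60:220,230:430],None,fx=3,fy=3)); look('scene')"
```

```text
t 3.83 tcp rail [ -75.9 -125. ] z 11.6 toolx in rail deg from y -0.1 F [-1.  -0.4 -0. ] op 0.01
block p 0.7 c [-215.6  -60.7] size 51.0 43.0 ang from rail x 117.0 corners [[-246.0, -48.0], [-223.0, -93.0], [-185.0, -74.0], [-208.0, -28.0]]
t 3.93 tcp rail [ -73.8 -125.8] z 14.2 toolx in rail deg from y -0.1 F [-0.6 -0.3  0.5] op 0.0
block p 0.85 c [-156.8  -58.8] size 150.0 99.0 ang from rail x 26.7 corners [[-246.0, -48.0], [-201.0, -137.0], [-67.0, -69.0], [-112.0, 19.0]]
```

View pics/a1.png

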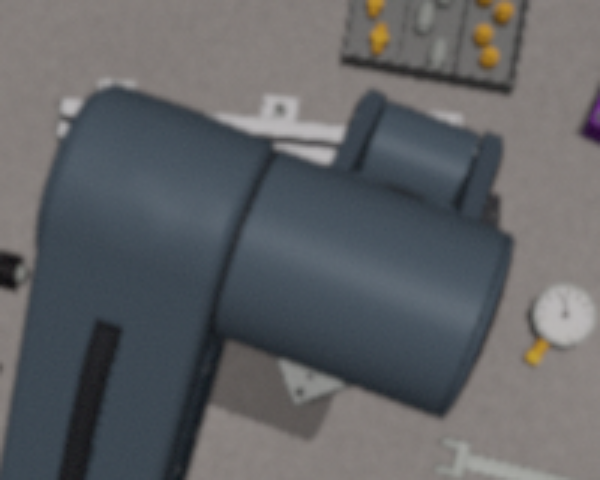

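Emit:
send_rows:
  moves: "0 10 0 0 0; 0 10 0 0 0; 0 6 0 0 0; 0 5 0 1 0; 0 5 0 2 0; 0 5 0 2 0; 0 5 0 2 0; 0 5 0 2 0; 0 5 0 2 0; 0 5 0 2 0; 0 5 0 2 0; 0 0 0 0 0"

```text
time_s: 5.03
position: [0.5958, -0.0608, 0.0141]
tcp_rot: [[0.132, 0.005, -0.991], [0.991, -0.001, 0.132], [-0.001, -1.0, -0.005]]
force: [4.4, -1.4, 0.3]
opening: 0.002
```

```bash
python3 -c "
from h import *
look('scene')"
```

```text
t 5.03 tcp rail [-87.  -59.9] z 14.1 toolx in rail deg from y -0.1 F [ 4.4 -1.4  0.3] op 0.0
block p 0.79 c [-171.1  -46.2] size 153.0 100.0 ang from rail x 42.3 corners [[-262.0, -61.0], [-194.0, -135.0], [-81.0, -32.0], [-148.0, 42.0]]
```

Emit:
send_rows:
  moves: "0 5 0 3 0; 0 5 0 3 0; 0 5 0 3 0; 0 5 0 4 0; 0 5 0 4 0; 0 4 0 4 0; 0 4 0 4 0; 0 4 0 4 0; 0 4 0 5 0; 0 3 0 5 0; 0 0 0 0 0"

```text
time_s: 6.05
position: [0.562, -0.0116, 0.014]
tcp_rot: [[0.133, 0.004, -0.991], [0.991, -0.0, 0.133], [0.0, -1.0, -0.004]]
force: [4.7, -0.4, 0.4]
opening: 0.005
```

```bash
python3 -c "
from h import *
look('scene')"
```

```text
t 6.05 tcp rail [-127.   -15.7] z 14.0 toolx in rail deg from y -0.0 F [ 4.7 -0.4  0.4] op 0.01
block p 0.74 c [-216.4  -31.2] size 150.0 96.0 ang from rail x 56.5 corners [[-298.0, -67.0], [-218.0, -120.0], [-135.0, 5.0], [-215.0, 58.0]]
```

Emit:
send_rows:
  moves: "0 -6 0 -10 0; 0 0 -40 0 0; 0 0 -36 0 0; 0 0 0 0 0; 0 0 0 36 0; 0 0 0 38 0; 0 0 0 38 0; 0 0 0 38 0; 0 2 0 38 0; 0 0 0 0 0; 0 0 30 0 0; 0 0 25 0 0; 0 0 15 0 0; 0 0 6 0 0; 0 0 0 0 0"

```text
time_s: 7.4
position: [0.3824, 0.0077, 0.0122]
tcp_rot: [[0.132, -0.005, -0.991], [0.991, 0.001, 0.132], [0.001, -1.0, 0.005]]
force: [-0.3, -0.1, 0.2]
opening: 0.005
```

```bash
python3 -c "
from h import *
c,P=look('scene'); cv2.imwrite('pics/a2.png',cv2.resize(c['image'][120:330,180:460],None,fx=2.5,fy=2.5)); c,P=look('top')"
```

```text
t 7.4 tcp rail [-307.6  -20.4] z 12.2 toolx in rail deg from y -0.0 F [-0.3 -0.1  0.2] op 0.01
block p 0.64 c [-203.7  -34.5] size 153.0 100.0 ang from rail x 66.5 corners [[-280.0, -85.0], [-188.0, -124.0], [-128.0, 16.0], [-219.0, 55.0]]
t 7.5 tcp rail [-306.7  -20.4] z 13.6 toolx in rail deg from y -0.1 F [0.8 0.1 0.2] op 0.01
```

View pics/a2.png

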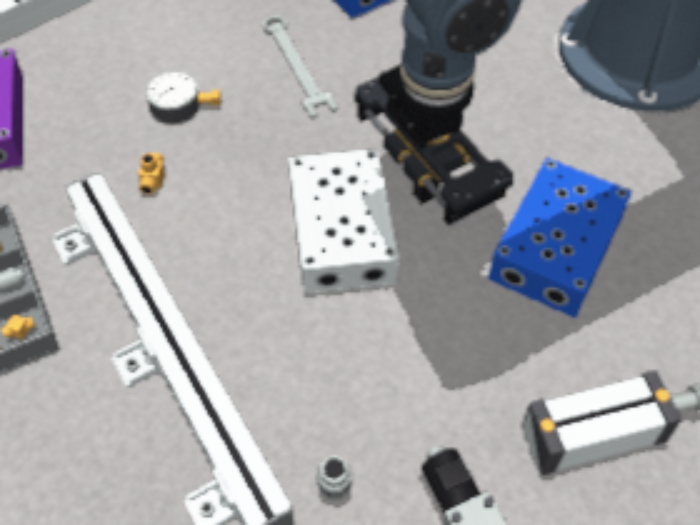

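Emit:
send_rows:
  moves: "0 -20 0 -4 0; 0 -22 0 -4 0; 0 0 0 -5 0; 0 0 0 -5 0; 0 0 0 -5 0; 0 -1 0 -5 0; 0 -1 0 -5 0; 0 -1 0 -5 0; 0 -1 0 -5 0; 0 -1 0 -5 0; 0 -1 0 -5 0; 0 0 0 -5 0; 0 0 0 0 0"

```text
time_s: 8.68
position: [0.4323, -0.0458, 0.0137]
tcp_rot: [[0.131, -0.006, -0.991], [0.991, 0.002, 0.131], [0.001, -1.0, 0.006]]
force: [-5.2, -1.0, -0.8]
opening: 0.009
```

```bash
python3 -c "
from h import *
look('scene')"
```

```text
t 8.68 tcp rail [-251.   -66.8] z 13.7 toolx in rail deg from y -0.1 F [-5.2 -1.  -0.8] op 0.01
block p 0.57 c [-178.   -27.5] size 151.0 100.0 ang from rail x 80.1 corners [[-240.0, -93.0], [-141.0, -110.0], [-115.0, 38.0], [-214.0, 56.0]]
```

Emit:
send_rows:
  moves: "0 -1 0 -4 0; 0 -1 0 -4 0; 0 -1 0 -4 0; 0 0 0 -4 0; 0 0 0 -4 0; 0 0 0 0 0; 0 0 0 0 0"

```text
time_s: 9.37
position: [0.4531, -0.0525, 0.0136]
tcp_rot: [[0.131, -0.002, -0.991], [0.991, 0.001, 0.131], [0.0, -1.0, 0.002]]
force: [-4.6, -1.1, -0.8]
opening: 0.005
```

```bash
python3 -c "
from h import *
look('scene')"
```

```text
t 9.37 tcp rail [-229.5  -70.7] z 13.6 toolx in rail deg from y -0.1 F [-4.6 -1.1 -0.8] op 0.01
block p 0.89 c [-165.4  -22.7] size 154.0 100.0 ang from rail x 88.4 corners [[-218.0, -98.0], [-117.0, -101.0], [-113.0, 53.0], [-214.0, 55.0]]
```

Emit:
send_rows:
  moves: "0 0 0 15 0; 87 10 0 10 0; 87 20 0 0 0; 87 18 0 0 0; 87 0 0 0 0; 87 0 0 0 0; 87 0 0 0 0; 87 0 0 0 0; 87 0 0 0 0; 87 0 0 0 0; 87 0 0 -10 0; 87 0 0 -8 0; 87 0 0 -5 0; 87 0 0 -5 0; 87 0 0 -5 0; 87 0 0 -5 0; 87 0 0 -5 0; 87 0 0 -5 0; 87 0 0 -5 0; 87 0 0 0 0"

```text
time_s: 11.13
position: [0.4846, -0.0083, 0.0127]
tcp_rot: [[0.131, -0.009, -0.991], [0.991, 0.002, 0.131], [0.001, -1.0, 0.009]]
force: [-5.0, 1.5, -2.2]
opening: 0.996
```

```bash
python3 -c "
from h import *
look('scene')"
```

```text
t 11.13 tcp rail [-204.2  -22.7] z 12.7 toolx in rail deg from y -0.1 F [-5.   1.5 -2.2] op 1.0
block p 0.55 c [-140.   -23.5] size 153.0 97.0 ang from rail x 90.3 corners [[-189.0, 53.0], [-188.0, -100.0], [-91.0, -100.0], [-92.0, 53.0]]
```

Emit:
send_rows:
  moves: "87 0 0 -6 0; 87 0 0 -6 0; 87 0 0 -6 0; 87 0 0 -6 0; 87 0 0 -6 0; 87 0 0 -6 0; 87 0 0 -6 0; 87 0 0 -6 0; 87 0 0 -6 0; 87 0 0 -6 0; 87 0 0 -6 0; 87 0 0 -5 0; 87 0 0 -4 0; 87 0 0 -2 0; 87 0 0 0 0"

```text
time_s: 12.48
position: [0.5588, -0.0181, 0.0127]
tcp_rot: [[0.131, -0.013, -0.991], [0.991, 0.003, 0.131], [0.001, -1.0, 0.013]]
force: [-8.1, 2.2, 4.7]
opening: 1.0
```

```bash
python3 -c "
from h import *
look('scene')"
```

```text
t 12.48 tcp rail [-129.3  -22.5] z 12.7 toolx in rail deg from y -0.1 F [-8.1  2.2  4.7] op 1.0
block p 0.58 c [-65.9 -23.3] size 153.0 98.0 ang from rail x 90.5 corners [[-116.0, 53.0], [-114.0, -100.0], [-16.0, -99.0], [-17.0, 54.0]]
block p 0.35 c [-287.5  295.1] size 130.0 50.0 ang from rail x 163.6 corners [[-357.0, 289.0], [-232.0, 253.0], [-218.0, 301.0], [-343.0, 337.0]]
```

Emit:
send_rows:
  moves: "87 0 0 -4 0; 87 0 0 -3 0; 87 0 0 -3 0; 87 0 0 -2 0; 87 0 0 -1 0; 87 0 0 -1 0; 87 0 0 -1 0; 87 0 0 0 0; 87 0 0 0 0"

```text
time_s: 13.33
position: [0.5723, -0.0198, 0.0126]
tcp_rot: [[0.131, -0.016, -0.991], [0.991, 0.003, 0.131], [0.001, -1.0, 0.016]]
force: [-10.9, 1.4, 5.1]
opening: 0.995
```

```bash
python3 -c "
from h import *
look('scene')"
```

```text
t 13.33 tcp rail [-115.8  -22.4] z 12.6 toolx in rail deg from y -0.1 F [-10.9   1.4   5.1] op 1.0
block p 0.82 c [-52.8 -23.1] size 152.0 99.0 ang from rail x 90.2 corners [[-102.0, 53.0], [-102.0, -99.0], [-3.0, -99.0], [-4.0, 53.0]]
```

Emit:
send_rows:
  moves: "87 0 0 -1 0; 87 0 0 -1 0; 87 0 0 -1 0; 87 0 0 0 0; 87 0 0 0 0"

```text
time_s: 13.85
position: [0.5747, -0.02, 0.0126]
tcp_rot: [[0.131, -0.017, -0.991], [0.991, 0.003, 0.131], [0.001, -1.0, 0.017]]
force: [-12.8, 1.4, 6.4]
opening: 0.999
```

Emit:
send_rows:
  moves: "87 0 0 -1 0; 87 0 0 -1 0; 87 0 0 -1 0; 87 0 0 0 0; 87 0 0 0 0"

```text
time_s: 14.27
position: [0.5745, -0.02, 0.0127]
tcp_rot: [[0.131, -0.024, -0.991], [0.991, 0.004, 0.131], [0.001, -1.0, 0.024]]
force: [-16.5, 0.5, 12.1]
opening: 1.002
```

Emit:
send_rows:
  moves: "87 0 0 -1 0; 87 0 0 -1 0; 87 0 0 -1 0; 87 0 0 0 0; 87 0 0 0 0"

```text
time_s: 14.68
position: [0.5743, -0.0199, 0.0126]
tcp_rot: [[0.131, -0.03, -0.991], [0.991, 0.005, 0.131], [0.001, -1.0, 0.031]]
force: [-22.1, 1.8, 16.0]
opening: 1.006
```

```bash
python3 -c "
from h import *
look('scene')"
```

```text
t 14.68 tcp rail [-113.8  -22.2] z 12.6 toolx in rail deg from y -0.1 F [-22.1   1.8  16. ] op 1.01
block p 0.66 c [-46.4 -21.7] size 150.0 95.0 ang from rail x 92.0 corners [[-96.0, 52.0], [-91.0, -98.0], [4.0, -95.0], [-2.0, 55.0]]
```

Emit:
send_rows:
  moves: "87 0 0 3 0; 87 0 0 3 0; 87 0 0 5 0; 87 0 0 20 0; 87 0 0 30 0; 87 0 0 30 0; 87 0 -40 0 0; 87 0 -40 0 0; 87 0 -40 0 0; 87 30 -30 20 0; 87 40 0 10 0; 87 40 0 10 0; 87 40 0 0 0; 87 40 0 0 0; 87 40 0 0 0; 87 40 0 0 0; 87 0 0 0 0; 87 0 0 0 0"

```text
time_s: 16.28
position: [0.4969, 0.2608, 0.1603]
tcp_rot: [[0.128, 0.002, -0.992], [0.992, 0.0, 0.128], [0.001, -1.0, -0.002]]
force: [-0.6, 0.0, 0.3]
opening: 0.998
```

Run:
```python
from h import *
for n in("top","scene"):
    c,P=look(n); Q=rf(P); z=P[...,2]; ok=c["z_map"]>0
    # rail top vs block top edge in the rail frame
    for lo,hi in((-90,-60),(-60,-30),(-30,0),(0,45)):
        s=ok&(Q[...,1]>lo)&(Q[...,1]<hi)&(abs(Q[...,0])<140)
        b=Q[s&(abs(z-.052)<.005)][:,0]; r=Q[s&(abs(z-.0405)<.005)][:,0]
        print(lo,hi,"block x",np.percentile(b,[1,99]).round(1) if len(b) else 0,"rail x",np.percentile(r,[2,98]).round(1) if len(r) else 0)
    s=ok&(abs(z-.041)<.004)&(abs(Q[...,0]-20)<35)&(abs(Q[...,1])<225)
    rr=cv2.minAreaRect(Q[s].astype(np.float32)); print("rail",rr)
    cv2.imwrite(f'pics/f{n}.png',cv2.resize(c['image'][60:220,230:430] if n=="top" else c['image'][150:350,180:400],None,fx=3,fy=3))
```

```text
t 16.28 tcp rail [-227.8  245.7] z 160.3 toolx in rail deg from y -0.3 F [-0.6  0.   0.3] op 1.0
block p 0.93 c [-51.3 -21.8] size 150.0 100.0 ang from rail x 90.0 corners [[-101.0, 53.0], [-101.0, -97.0], [-1.0, -97.0], [-1.0, 53.0]]
-90 -60 block x [-99.6  -1.9] rail x [-100.   114.2]
-60 -30 block x [-99.   -2.1] rail x [-100.5   38.8]
-30 0 block x [-100.2   -2.1] rail x [-100.3   39. ]
0 45 block x [-99.4  -1.3] rail x [-100.7   39.7]
rail ((13.481302261352539, 0.421112060546875), (441.95465087890625, 57.0849723815918), 89.82489776611328)
t 16.38 tcp rail [-228.3  243. ] z 160.0 toolx in rail deg from y -0.1 F [-0.3 -0.2 -0.7] op 1.0
block p 0.88 c [-50.8 -22.6] size 153.0 100.0 ang from rail x 90.3 corners [[-101.0, 53.0], [-100.0, -99.0], [-0.0, -99.0], [-1.0, 54.0]]
-90 -60 block x [-99.3  -1.7] rail x [-1.000e-01  1.185e+02]
-60 -30 block x [-99.5  -1.8] rail x [ -0.9 119.7]
-30 0 block x [-99.6  -2.4] rail x [-1.  41.7]
0 45 block x [-99.8  -1.8] rail x [-0.9 40. ]
rail ((14.271004676818848, -0.5831451416015625), (57.1434211730957, 444.4897155761719), 0.1737957000732422)
```

View pics/ftop.png

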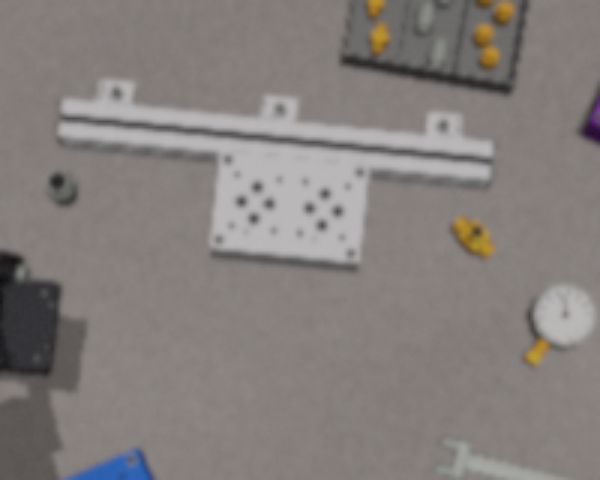

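View pics/fscene.png

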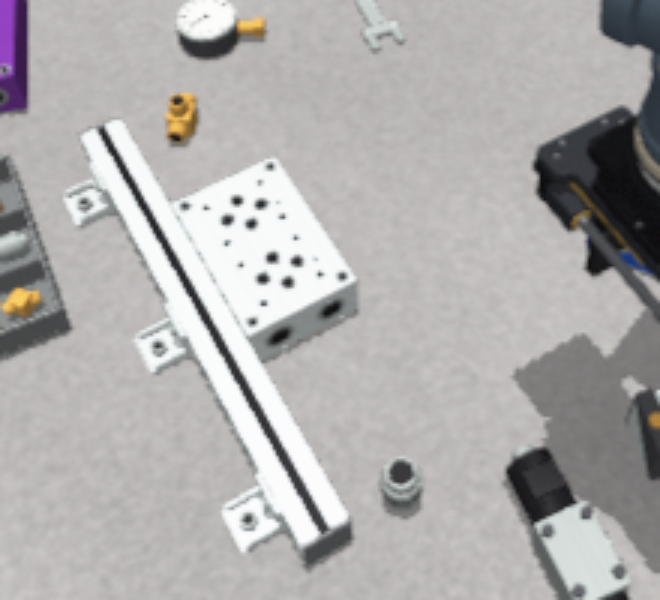

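Both views show the block flush along the rail (top crop: its edge meets the rail from column 220 to 368, no gap). The other parts look undisturbed and the arm is clear.

```bash
python3 -c "
from rig import *
print(hand_in())"
```

```text
the job is handed in; nothing more can be done
None
```

I turned the block about 64° counter-clockwise with the closed fingertips. I first pushed near the far end of its right long side, then near the near end of its left long side, well clear of the rail. With it within about 2° of parallel, I pushed it home with the opened fingers until it stopped against the rail. Then I backed the arm off and handed in at about 16.4 s. No verdict came back.

**Last checks, with the arm clear:**

| Check | Top camera | Scene camera | Needed |
|---|---|---|---|
| Angle off parallel | 0.0° | 0.3° | under 1.7° (0.03 rad) |
| Block centre from rail face | −51.3 mm | −50.8 mm | above −53 mm |
| Block centre along the rail | −22 mm | −23 mm | within ±145 mm |

- **Accuracy:** these figures rest on my own rail estimate and a calibration good to about 2 mm. The push stopped hard: the tool moved no further while the force rose to 22 N, which supports the block being seated.
- **Odd readings:** two block readings disagreed: 56.5° after the second push, and 92° just before release. I put both down to the gripper hiding part of the block, and the clear views afterwards did not repeat them.
- **Other parts:** I checked these only by eye. The ones in the last two pictures looked where they started. The air cylinder was mostly out of frame; the arm kept at least 160 mm up near it.

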